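# Shut the locked-out pull-out tray

### The arm

A 7-joint arm with a two-finger parallel gripper is mounted at the origin on the work surface. World frame = base frame: x ahead of the robot, y to its left, z up, the work surface at z = 0. Lengths are in m, angles in rad, forces in N, time in s.
With the tool pointing down it reaches from about 0.4 to 0.85 m from the base axis. Payload 10.4 kg.
Tool frame: the origin (TCP) lies midway between the tips of the shut fingers; the grasp point (between the pads) lies 19 mm behind it; z points along the fingers, x is the direction in which the jaws open and shut, and the axes are right-handed (so a half turn about z gives the same grasp; the last joint's range is limited). The gripper opens to 85 mm and grips with 20 to 120 N. Pads are 22 mm wide; open, the fingers measure 114 mm over their backs; the gripper's body (76 mm by 85 mm) begins 54 mm behind the grasp point. The pads swing forward as they close: fully open they stand 13 mm farther back than shut.
Start: joints at [1.326, 0.332, -0.065, 1.46, 0.022, 1.35, -0.088], TCP at [0.138, -0.61, 0.192] pointing down, gripper open.
Joint ranges: [-2.6, 2.6], [-0.5, 2.12], [-1.47, 1.34], [0.16, 2.42], [-1.27, 4.41], [0.06, 2.06], [-2.6, 2.6]. Speed limits (rad/s): [2.22, 2.22, 2.79, 2.79, 3.14, 3.14, 3.14].

### API

Orientations are given as a unit quaternion [x, y, z, w].
In Python, from workcell import manip, cams gives the robot as it stands.
- The arm moves only by the tool move_arm, never from a script. Its argument "moves" is a list of rows, each a list of 7 numbers: the turn, a rotation vector about the tool's x, y, z in degrees, then the shift along the tool's x, y, z in m, then the finger opening in m, from 0 to 0.0854. A call has 1 to 10 rows; each row is the pose to reach, as a shift and turn from the pose commanded when the call began, along the tool's axes at that moment; what a row does not reach only later rows make up. A row lasts 1/10 s, in which the tool goes at most 50 mm and 8.59 degrees, less where a joint would pass 70% of its speed; a pose out of reach is approached as far as the arm can. A call with a gripper value outside its range is refused whole. The fingers move at their own pace and stop on an object; "grip_force" is the grip in N (left out, the last holds). Time passes only in rows, so rows that repeat a pose let the fingers close. It gives the time, the measured TCP pose, the force and the opening at its end, in the units of the state.
- manip.get_obs(): the state, without advancing time (a new reading comes with each control period).
- cams.camera(name): name is "scene" or "top" or "wrist"; returns the picture (400x640x3 uint8, red, green, blue); there is no depth.
- cams.camera_params(name): a dict with "fx", "fy", "cx", "cy" (pixels), "xyz" and "rotation" of the camera in the world. Camera axes: x right, y up, looking along -z (the intrinsics and any distortion apply to the point x, -y, -z); pixel columns grow to the right and rows downward; lengths in m; the calibration is good to about 2 mm. A picture is of the moment at which its call begins: read the wrist's pose just before it. camera_params takes no time and is no camera call; for the wrist camera it gives the pose at the moment of the call.
- manip.hand_in(): hands the job in, once; it reports no verdict.
The state is a dict: "clock": time; "joint_pos": joint angles; "joint_velocities": joint speeds; "tau": joint torques, N m; "position": TCP position; "ee_rot": TCP orientation; "ft_force": force on the tool from outside, world axes, zero at the start; "torque": the same for the moment, N m; "grip_width": opening from 0.0 (shut) to 1.0 (fully open).
Only numpy, scipy, OpenCV 4.12 (cv2) and the standard library are available. Lean on these libraries where they do the work, as an engineer would, in place of code of your own. Each camera call takes 0.05 s, during which the arm holds its last target. There are 200 camera calls.

### The job

Shut the pull-out condiment tray: with a fingertip press the long blue pedal beside it down so that the steel spring catch drops, and with the pedal held down push the tray's front panel so that the tray slides past the catch. Push the tray fully home and let go of everything, so that the catch springs back up in front of the panel. Touch and push only: pick nothing up, keep the jar and the can in the tray standing, and leave the mug and the oil bottle where they are.

Things in the scene. Friction and masses are not known exactly. Their poses are not given: they have to be found in the camera images.
- dock: Fixed grey board 350 x 340 x 12 mm on the worktop that carries tray and catch; plywood walls up to 75 mm high at its far end. Origin on the worktop under the middle of the tray's track. Its x axis is the direction in which the tray is pushed home (away from the robot at yaw 0), y to the left, z up. Its place and yaw vary.
- tray (a joint): Travel of the tray along dock +x, m: 0 fully out, 0.096 fully home (hard stop). Starts at 0 to 0.02. About 0.6 kg, 2 N of friction; stays where left. With the catch up it stops at 0.03, where a red block on its right side (45 mm long, underside 36 mm above the worktop) meets the tooth. At 0.03 to 0.09 the block is over the tooth; beyond 0.09 the tooth can rise in front of the panel.
- panel_face (a point): Point on the near face of the tray's brown wooden front panel, above the pedal's middle line, 52 mm above the worktop; travels with the tray. Push here towards dock +x. The panel is upright, square to dock x, 12 mm thick, 236 mm wide, and overhangs the pedal right (dock -y) of the tray; there it spans 38 to 66 mm in height. The side towards the robot is clear.
- catch (a joint): How far the blue pedal and the steel tooth fixed to it are pressed down, m: 0 up, 0.014 at the bottom stop. A spring returns it: about 3 N to start, about 7 N at the bottom. The tooth lets the tray past when this is more than 0.008. Pedal and tooth move straight down as one wherever the pedal is pressed.
- pedal_spot (a point): The place to press: on the blue pedal's top face (34 mm above the worktop when up), on its middle line, 35 mm from its near end; goes down with it. The pedal is a flat bar 185 mm long (along dock x), 55 mm wide: a pressing fingertip can slide along it from here up to 140 mm towards dock +x; the panel passes above it. The panel's near face starts 35 to 55 mm ahead of here.
- tooth (a point): Centre of the top of the catch's steel tooth, 15 mm long (dock x), 16 mm wide, left of the pedal; 44 mm above the worktop when up. It is fixed to the pedal and goes down with it.
- jar: Loose amber jar with red lid, 52 mm across, 78 mm high, standing in the tray (tray floor 30 mm above the worktop). Origin at the centre of its underside, z up its axis. To be left standing there; it rides along.
- can: Loose green and steel can, 50 mm across, 62 mm high, standing in the tray. Origin at the centre of its underside, z up its axis. To be left standing there; it rides along.
- mug: Loose white mug, 76 mm across, 85 mm high, on the worktop to the right of the dock. Origin at the centre of its underside. Leave it alone.
- oil: Loose green oil bottle with yellow cap, 60 mm across, 190 mm high, on the worktop to the left of the dock. Origin at the centre of its underside. Leave it alone.
There are look-alikes about, which are no part of the job. There is more than one size of the can; the job needs the smaller.

How it is judged:
On the way, in this order (a step that is already met when the one before it is completed fails the run):
1. the pedal is pressed down while the tray is still locked out (value of joint catch above 0.008 m and value of joint tray below 0.034 m), for 0.1 s.
2. the tray has been slid onto the lowered catch (value of joint tray above 0.045 m and value of joint catch above 0.0065 m), for 0.05 s.
At the end, for the whole second after the job is handed in: The tray is home (within 5.5 mm of its end stop), the catch is up again (within 2 mm) in front of the panel, the jar and the can stand upright in the tray, and the mug and the oil bottle are within 30 mm of where they stood (value of joint tray above 0.0905 m and value of joint catch below 0.002 m and angle between each of jar, can's own z axis and vertical below 0.2 rad and height (world z) of each of jar, can below 0.04 m and x of each of jar, can in the frame of dock below 0.16 m and distance of each of mug, oil from where it was at the start of the episode below 0.03 m); the robot touches nothing.
It fails at once if the jar or the can is tipped over (angle between any of jar, can's own z axis and vertical above 0.5 rad).
It fails at once if the jar or the can is lifted (height (world z) of any of jar, can above 0.05 m).
It fails at once if the mug or the oil bottle is moved or lifted (distance of any of mug, oil from where it was at the start of the episode above 0.03 m).
It also fails if it takes over 38 s, if anything falls off the work surface, if the arm or the gripper's body presses on something with over 40 N, if the wrist force passes 120 N, or if a joint passes its speed limit or range.

## Working session

There is one attempt and no reset: what is moved stays moved. The work goes in short steps, Python scripts to look and compute and a tool call to move; the robot and the scene stay as the last step left them, time stands still between calls to the robot, and variables do not carry over. Pictures are saved under pics/ and viewed, about 8 in all and at most 12, crops included, and the job is handed in when it is done.

Besides the shell and the picture viewer there is one more tool, called after "Request:" by a JSON object that holds its "fn" and its "kwargs". move_arm: Moves the arm, as the interface text tells. Its arguments: {"type":"object","properties":{"moves":{"type":"array","items":{"type":"array","items":{"type":"number"}}},"grip_force":{"type":"number"}},"required":["moves"]}

```bash
mkdir -p pics; python3 - <<'E'
from workcell import manip, cams
import cv2
for n in ("scene","top"):
    cv2.imwrite(f"pics/{n}0.png", cams.camera(n)[:,:,::-1]); print(n,cams.camera_params(n))
o=manip.get_obs(); print({k:o[k] for k in("clock","position","ee_rot","ft_force","grip_width")})
E
```

```text
scene {'fx': 389.52002228748034, 'fy': 389.52002228748034, 'cx': 320.79017690236685, 'cy': 194.72524973838827, 'xyz': array([0.9277726 , 0.66182565, 0.82459792]), 'rotation': array([0.08562457, 0.31534023, 0.91504797, 0.23646602])}
top {'fx': 431.4820252018397, 'fy': 431.4820252018397, 'cx': 314.7218389799473, 'cy': 194.38418955402844, 'xyz': array([0.41323747, 0.1212111 , 1.00535536]), 'rotation': array([ 0.08080553, -0.08021173, -0.70230694,  0.70271012])}
{'clock': 0.1, 'position': array([ 0.13739223, -0.60931121,  0.19130467]), 'ee_rot': array([ 7.81016711e-01, -6.24509793e-01, -5.27185123e-04, -3.71186721e-04]), 'ft_force': array([-0.07006098, -0.48833031, -1.15165105]), 'grip_width': 0.9975927483632347}
```

View pics/top0.png

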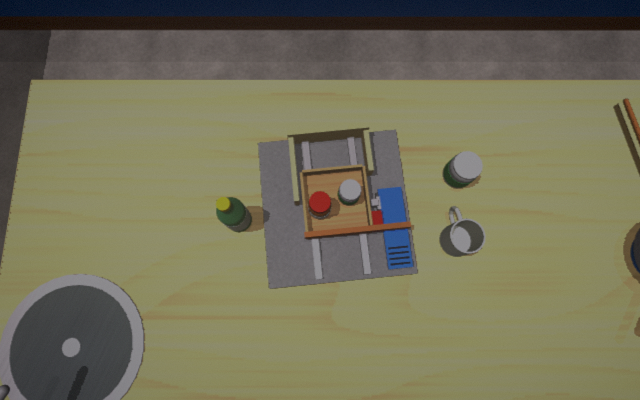

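View pics/scene0.png

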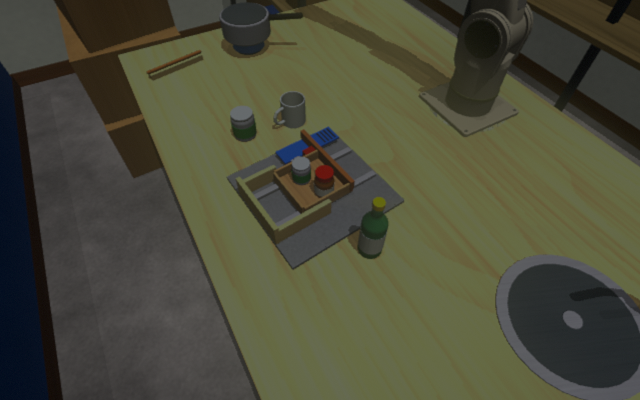

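The top view shows the dock at about (258–415, 130–287). The blue pedal runs from (391,188) to (400,269), with its ridged near end at the bottom. The brown panel goes from (305,234) to (411,226), with the jar at (320,203) and the can at (349,190). The mug stands at (465,236) and the oil bottle at (230,212). The larger look-alike can is at (463,168), outside the tray. Next I'll measure these.

```bash
cat > h.py <<'E'
import numpy as np, cv2
from scipy.spatial.transform import Rotation as R
from workcell import manip, cams
def cast(P,px,z):
    px=np.atleast_2d(np.asarray(px,float))
    d=np.c_[(px[:,0]-P["cx"])/P["fx"],-(px[:,1]-P["cy"])/P["fy"],-np.ones(len(px))]@R.from_quat(P["rotation"]).as_matrix().T
    return P["xyz"]+d*((z-P["xyz"][2])/d[:,2])[:,None]
def blobs(im,lo,hi,amin=30):
    m=cv2.inRange(cv2.cvtColor(im,cv2.COLOR_RGB2HSV),lo,hi)
    m=cv2.morphologyEx(m,cv2.MORPH_CLOSE,np.ones((5,5)))
    cs,_=cv2.findContours(m,cv2.RETR_EXTERNAL,cv2.CHAIN_APPROX_NONE)
    return [c for c in cs if cv2.contourArea(c)>amin]
def rect(P,c,z):
    """min-area rectangle of a contour cast onto the plane z, in mm world"""
    w=cast(P,c[:,0],z)[:,:2]*1000
    return cv2.minAreaRect(w.astype(np.float32))
E
python3 - <<'E'
from h import *
for n in ("top","scene"):
    im=cv2.imread(f"pics/{n}0.png")[:,:,::-1].copy();P=cams.camera_params(n)
    hsv=cv2.cvtColor(im,cv2.COLOR_RGB2HSV)
    print(n)
    for nm,lo,hi,z in (("blue",(100,150,60),(125,255,255),.034),("panel",(5,150,60),(14,255,255),.066),("red",(0,200,60),(4,255,255),.05)):
        for c in blobs(im,lo,hi):
            x,y,w,h=cv2.boundingRect(c)
            if n=="top" and not(250<x<420 and y>100) or n=="scene" and not(220<x<410 and 110<y<270): continue
            r=rect(P,c,z); print(nm,(x,y,w,h),np.round(r[0]),np.round(r[1]),round(r[2],1))
            if nm!="red": print(np.round(cv2.boxPoints(r)).tolist())
    if n=="top":
        print("pedal/panel hsv",hsv[200,393],hsv[231,350],hsv[262,400])
        print("panel top ends",cast(P,[[305,233],[411,225]],.066).round(3).tolist())
        print("dock corners",cast(P,[[258,142],[398,130],[415,274],[270,287]],.012).round(3).tolist())
E
```

```text
top
blue (384, 229, 29, 40) [515. -64.] [84. 54.] 5.9
[[470.0, -42.0], [475.0, -95.0], [559.0, -87.0], [554.0, -33.0]]
blue (378, 187, 28, 36) [615. -54.] [80. 54.] 5.9
[[572.0, -31.0], [578.0, -85.0], [657.0, -77.0], [652.0, -23.0]]
panel (305, 222, 106, 16) [554.  28.] [ 14. 232.] 6.0
[[535.0, 143.0], [559.0, -88.0], [573.0, -87.0], [549.0, 144.0]]
red (312, 192, 17, 17) [622. 110.] [36. 37.] 89.6
pedal/panel hsv [109 176 145] [ 12 159 138] [108 151 108]
panel top ends [[0.545, 0.143, 0.066], [0.562, -0.09, 0.066]]
dock corners [[0.775, 0.26, 0.012], [0.806, -0.082, 0.012], [0.459, -0.105, 0.012], [0.43, 0.223, 0.012]]
scene
blue (276, 140, 32, 23) [612. -53.] [89. 52.] 5.9
[[565.0, -31.0], [570.0, -83.0], [659.0, -74.0], [654.0, -22.0]]
blue (312, 127, 26, 19) [504. -62.] [61. 54.] 5.5
[[471.0, -38.0], [476.0, -92.0], [537.0, -86.0], [532.0, -32.0]]
panel (302, 130, 52, 53) [584.  34.] [ 68. 232.] 6.5
[[537.0, 146.0], [563.0, -85.0], [630.0, -77.0], [604.0, 153.0]]
red (316, 165, 18, 14) [580.  69.] [46. 45.] 61.3
```

Both views agree:
- **Pedal:** near end at about (0.473, -0.066), yaw 5.9°, which puts pedal_spot at about (0.508, -0.0625).
- **Panel:** near face 48 mm ahead of the spot, within the stated 35–55 mm.

I'll shut the fingers and approach high.

Request:
{"fn": "move_arm", "kwargs": {"moves": [[0,0,0.7,-0.012,-0.013,0,0],[0,0,1.4,-0.034,-0.036,0,0],[0,0,2.1,-0.057,-0.06,0,0],[0,0,2.8,-0.08,-0.085,0,0],[0,0,3.5,-0.105,-0.112,0,0],[0,0,4.2,-0.13,-0.138,0,0],[0,0,4.9,-0.155,-0.165,0,0],[0,0,5.6,-0.18,-0.192,0,0],[0,0,6.3,-0.205,-0.218,0,0],[0,0,6.8,-0.23,-0.245,0,0]]}}

```text
clock: 1.1
position: [0.3263, -0.33, 0.1918]
ee_rot: [0.742, -0.67, -0.0, 0.0]
ft_force: [0.2, -0.8, -0.2]
grip_width: -0.004
```

```bash
cat > go.py <<'E'
import sys; from h import *
o=manip.get_obs(); T=R.from_quat(o["ee_rot"]); yaw=np.radians(5.9)
t=np.array([float(v) for v in sys.argv[1:4]])
want=R.from_matrix(np.c_[[np.sin(yaw),-np.cos(yaw),0],[-np.cos(yaw),-np.sin(yaw),0],[0,0,-1]])
print("t",o["clock"],"pos",o["position"].round(4),"f",o["ft_force"].round(1),"turn",np.degrees((T.inv()*want).as_rotvec()).round(1),"shift",T.inv().apply(t-o["position"]).round(4))
E
python3 go.py 0.508 -0.0625 0.15
```

```text
t 1.1 pos [ 0.3263 -0.33    0.1918] f [ 0.2 -0.8 -0.2] turn [ 0.  0. -0.] shift [-0.2475 -0.2081  0.0418]
```

Request:
{"fn": "move_arm", "kwargs": {"moves": [[0,0,0,-0.025,-0.021,0,0],[0,0,0,-0.055,-0.046,0,0],[0,0,0,-0.085,-0.071,0,0],[0,0,0,-0.115,-0.096,0,0],[0,0,0,-0.145,-0.121,0,0],[0,0,0,-0.175,-0.147,0,0],[0,0,0,-0.205,-0.172,0.01,0],[0,0,0,-0.228,-0.191,0.02,0],[0,0,0,-0.242,-0.203,0.035,0],[0,0,0,-0.2475,-0.208,0.042,0]]}}

```text
clock: 2.1
position: [0.5073, -0.0618, 0.1486]
ee_rot: [0.744, -0.669, -0.001, 0.0]
ft_force: [-1.0, -0.8, 0.3]
grip_width: 0.002
```

```bash
python3 - <<'E'
from h import *
P=cams.camera_params("wrist"); im=cams.camera("wrist"); cv2.imwrite("pics/w1.png",im[:,:,::-1])
for c in blobs(im,(100,150,40),(125,255,255),200):
    r=rect(P,c,.034); print(cv2.boundingRect(c),np.round(r[0]),np.round(r[1]),round(r[2],1),np.round(cv2.boxPoints(r)).tolist())
E
python3 go.py 0.508 -0.0625 0.05
```

```text
(296, 140, 56, 76) [510. -66.] [73. 53.] 6.1 [[471.0, -43.0], [477.0, -96.0], [550.0, -89.0], [544.0, -36.0]]
(293, 8, 64, 91) [620. -55.] [72. 53.] 6.0 [[581.0, -32.0], [587.0, -85.0], [658.0, -78.0], [653.0, -25.0]]
t 2.15 pos [ 0.507  -0.0619  0.148 ] f [-0.7  0.4 -1.3] turn [0.1 0.1 0.1] shift [ 0.0008 -0.0012  0.098 ]
```

View pics/w1.png

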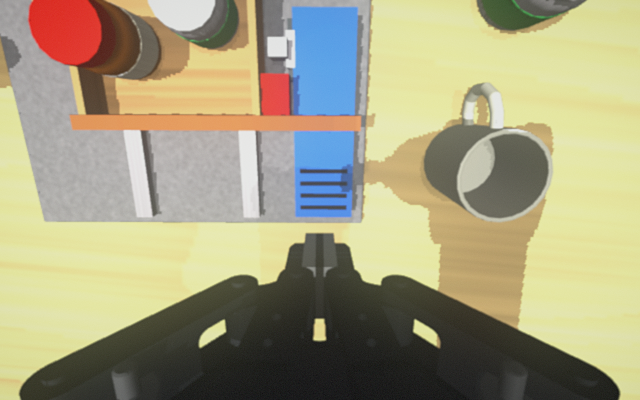

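The wrist view shows the pedal at columns 293–357 with its near end at row 216. The panel's near edge is at row 130, the red block at (275,95), and the tooth at (278,47), still ahead of the block. The mug at (490,175) is well clear. Fingertips are at (320,238). The pedal matches the earlier fixes to 3 mm, so I'll go down and press.

Request:
{"fn": "move_arm", "kwargs": {"moves": [[0,0,0,0.001,0,0.015,0],[0,0,0,0.002,-0.001,0.04,0],[0,0,0,0.002,-0.001,0.065,0],[0,0,0,0.002,-0.001,0.09,0],[0,0,0,0.002,-0.001,0.104,0],[0,0,0,0.002,-0.001,0.11,0],[0,0,0,0.002,-0.001,0.115,0],[0,0,0,0.002,-0.001,0.12,0],[0,0,0,0.002,-0.001,0.126,0],[0,0,0,0.002,-0.001,0.126,0]]}}

```text
clock: 3.15
position: [0.5083, -0.0658, 0.0236]
ee_rot: [0.743, -0.67, -0.0, 0.0]
ft_force: [-0.5, 0.9, -0.7]
grip_width: -0.002
```

```bash
python3 go.py 0.626 -0.052 0.022
```

```text
t 3.15 pos [ 0.5083 -0.0658  0.0236] f [-0.5  0.9 -0.7] turn [ 0. -0.  0.] shift [-0.0016 -0.1185  0.0016]
```

The expected 6 N spring force doesn't show, so I'll look.

```bash
python3 - <<'E'
from h import *
s=cams.camera("scene")[100:210,220:400]; w=cams.camera("wrist")
a=cv2.resize(s,(640,391),interpolation=cv2.INTER_CUBIC)
cv2.imwrite("pics/c2.png",cv2.resize(np.hstack([a,cv2.resize(w,(626,391))]),(800,247))[:,:,::-1])
cv2.imwrite("pics/c2.png",np.vstack([a[:290],cv2.resize(w,(640,400))[:300]])[:,:,::-1])
for _ in range(4):
    print(manip.get_obs()["ft_force"].round(1), manip.get_obs()["position"].round(4)); cams.camera("wrist")
E
```

```text
[-0.   0.6  0.8] [ 0.5087 -0.0657  0.0242]
[-0.  -0.8  0.6] [ 0.5088 -0.0657  0.0243]
[ 0.  -0.9  0.7] [ 0.5088 -0.0658  0.0244]
[ 0.1 -0.  -0.5] [ 0.5088 -0.0658  0.0243]
```

View pics/c2.png

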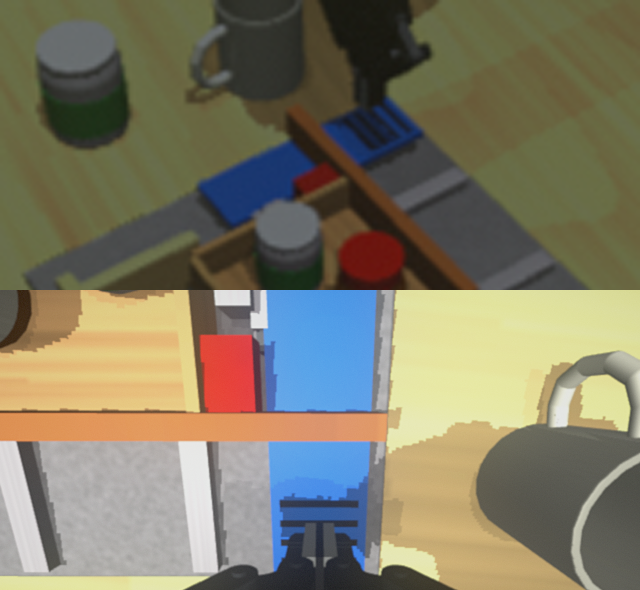

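The fingertip is on the ridged near end of the pedal (wrist view, tip near (320,530)), but the picture doesn't show whether the pedal is down. I'll compare its pixel height with the start picture.

```bash
python3 - <<'E'
from h import *
new=cams.camera("scene"); old=cv2.imread("pics/scene0.png")[:,:,::-1].copy()
for im in (old,new):
    for c in blobs(im,(100,150,60),(125,255,255)):
        x,y,w,h=cv2.boundingRect(c)
        if 270<x<340 and 120<y<170: 
            m=cv2.moments(c); print((x,y,w,h),round(m["m10"]/m["m00"],2),round(m["m01"]/m["m00"],2),cv2.contourArea(c))
# expected pixel shift of the far end for a 10 mm drop
P=cams.camera_params("scene"); M=R.from_quat(P["rotation"]).as_matrix()
for z in(.034,.024):
    q=M.T@(np.array([.64,-.05,z])-P["xyz"]); print(P["cx"]-P["fx"]*q[0]/q[2],P["cy"]+P["fy"]*q[1]/q[2])
E
```

```text
(276, 140, 32, 23) 291.41 151.09 320.5
(312, 127, 26, 19) 324.64 136.23 243.0
(276, 140, 32, 23) 291.64 150.94 324.5
(311, 128, 27, 18) 325.84 137.31 160.5
284.72013938773887 154.98774960136515
284.95131207838267 157.45968205958
```

The pedal hasn't moved: a 10 mm drop should shift it 2.5 px, and I see about 0. With no force either, the real tip must be higher than reported. I'll descend in small steps and watch the force.

Request:
{"fn": "move_arm", "kwargs": {"moves": [[0,0,0,0,0,0.001,0],[0,0,0,0,0,0.002,0],[0,0,0,0,0,0.003,0],[0,0,0,0,0,0.004,0],[0,0,0,0,0,0.005,0],[0,0,0,0,0,0.006,0]]}}

```text
clock: 4.1
position: [0.5085, -0.0658, 0.0179]
ee_rot: [0.743, -0.67, 0.0, 0.0]
ft_force: [-0.9, 0.1, -0.4]
grip_width: -0.002
```

```bash
cat > chk.py <<'E'
from h import *
o=manip.get_obs();new=cams.camera("scene"); o2=manip.get_obs();print("f",o["ft_force"].round(1),o2["ft_force"].round(1),o2["position"].round(4),o2["clock"])
for c in blobs(new,(100,150,60),(125,255,255)):
    x,y,w,h=cv2.boundingRect(c)
    if 260<x<345 and 120<y<175: print((x,y,w,h))
cv2.imwrite("pics/scene_last.png",new[:,:,::-1])
E
python3 chk.py; python3 - <<'E'
from h import *
P=cams.camera_params("scene"); M=R.from_quat(P["rotation"]).as_matrix()
for z in(.018,.034):
    q=M.T@(np.array([.5088,-.0658,z])-P["xyz"]); print(z,P["cx"]-P["fx"]*q[0]/q[2],P["cy"]+P["fy"]*q[1]/q[2])
im=cv2.imread("pics/scene_last.png")[105:165,285:365]; cv2.imwrite("pics/c3.png",cv2.resize(im,(800,600),interpolation=cv2.INTER_NEAREST))
E
```

```text
f [-0.9  0.1 -0.4] [ 1.1 -0.  -0.6] [ 0.5084 -0.0657  0.0177] 4.15
(276, 140, 32, 23)
(311, 128, 27, 18)
0.018 322.71392856669104 139.96713991631043
0.034 322.776509902586 135.98759875596355
```

View pics/c3.png

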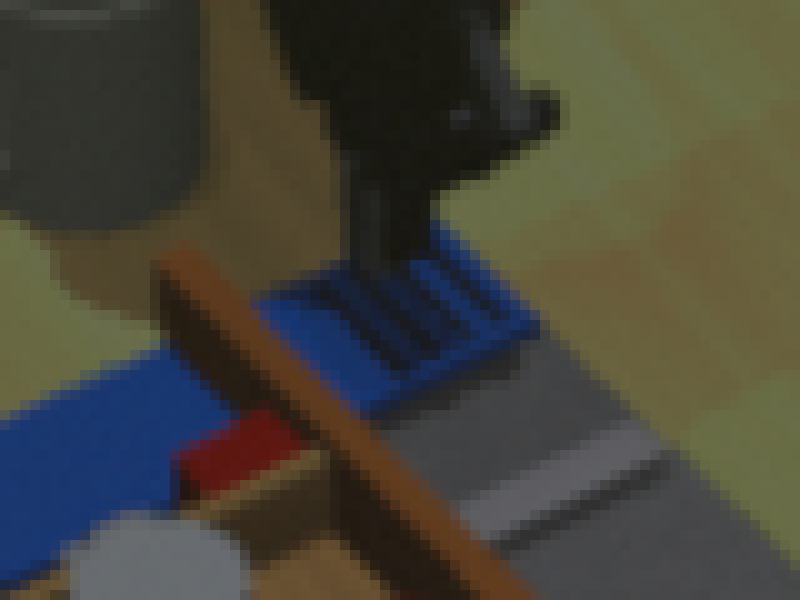

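The scene crop shows the fingertip ending near pixel (323,132). The reported TCP would project to (323,140), so the tip looks about 25–30 mm above the report. I'll check this against the top and wrist cameras.

```bash
python3 - <<'E'
from h import *
def proj(P,p):
    q=R.from_quat(P["rotation"]).inv().apply(np.asarray(p)-P["xyz"]); return np.round([P["cx"]-P["fx"]*q[0]/q[2],P["cy"]+P["fy"]*q[1]/q[2]],1)
P=cams.camera_params("wrist");w=cams.camera("wrist");o=manip.get_obs();p=o["position"]
print(p.round(4), "cam",P["xyz"].round(3))
for dz in(0,.015,.03): print(dz,"wrist",proj(P,p+[0,0,dz]),"top",proj(cams.camera_params("top"),p+[0,0,dz]))
t=cams.camera("top")
a=cv2.resize(w[130:400,180:480],(480,432)); b=cv2.resize(t[190:290,365:435],(302,432),interpolation=cv2.INTER_NEAREST)
cv2.imwrite("pics/c4.png",np.hstack([a,b])[:,:,::-1])
E
```

```text
[ 0.5084 -0.0657  0.0178] cam [ 0.576 -0.06   0.201]
0 wrist [317.8 223. ] top [397.1 251.8]
0.015 wrist [317.7 232.2] top [398.4 251.1]
0.03 wrist [317.6 243. ] top [399.6 250.5]
```

View pics/c4.png

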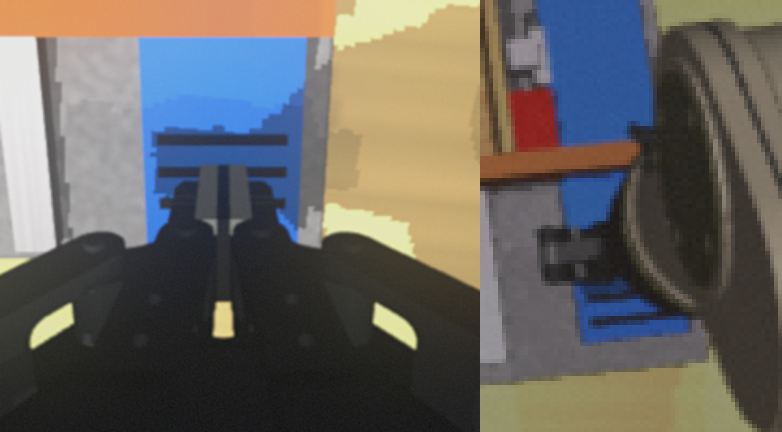

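All three views agree the real tips are roughly 15–30 mm above the reported TCP and well centred on the pedal. I'll keep going down carefully until I feel contact.

Request:
{"fn": "move_arm", "kwargs": {"moves": [[0,0,0,0,0,0.002,0],[0,0,0,0,0,0.004,0],[0,0,0,0,0,0.006,0],[0,0,0,0,0,0.007,0],[0,0,0,0,0,0.008,0]]}}

```text
clock: 4.75
position: [0.5085, -0.0657, 0.0099]
ee_rot: [0.743, -0.67, -0.0, 0.0]
ft_force: [-0.2, 0.8, 0.1]
grip_width: -0.0
```

```bash
python3 chk.py
```

```text
f [-0.2  0.8  0.1] [-0.1 -0.  -0.6] [ 0.5084 -0.0658  0.0098] 4.8
(276, 140, 32, 23)
(312, 135, 17, 11)
(326, 128, 12, 13)
```

Request:
{"fn": "move_arm", "kwargs": {"moves": [[0,0,0,0,0,0.002,0],[0,0,0,0,0,0.004,0],[0,0,0,0,0,0.006,0],[0,0,0,0,0,0.007,0],[0,0,0,0,0,0.008,0]]}}

```text
clock: 5.3
position: [0.5085, -0.0657, 0.0019]
ee_rot: [0.743, -0.67, -0.0, 0.0]
ft_force: [-0.2, -0.6, 0.3]
grip_width: 0.002
```

```bash
python3 chk.py
```

```text
f [-0.2 -0.6  0.3] [-0.3 -0.1 -0.2] [ 0.5084 -0.0657  0.0018] 5.35
(276, 140, 32, 23)
(312, 134, 13, 12)
(327, 129, 11, 12)
```

Request:
{"fn": "move_arm", "kwargs": {"moves": [[0,0,0,0,0,0.001,0],[0,0,0,0,0,0.002,0],[0,0,0,0,0,0.003,0],[0,0,0,0,0,0.004,0],[0,0,0,0,0,0.005,0]]}}

```text
clock: 5.85
position: [0.5085, -0.0658, -0.0031]
ee_rot: [0.743, -0.67, 0.0, 0.0]
ft_force: [-0.1, 0.3, -0.4]
grip_width: -0.0
```

```bash
python3 chk.py; python3 - <<'E'
import cv2,numpy as np
from workcell import cams
a=cv2.imread("pics/scene_last.png")[105:165,285:365]; w=cams.camera("wrist")[130:330,180:460,::-1]
cv2.imwrite("pics/c5.png",np.hstack([cv2.resize(a,(400,300),interpolation=cv2.INTER_NEAREST),cv2.resize(w,(400,300))]))
E
```

```text
f [-0.1  0.3 -0.4] [-0.   0.5 -0.2] [ 0.5084 -0.0658 -0.0032] 5.9
(276, 140, 32, 24)
(312, 135, 13, 11)
(328, 129, 10, 12)
```

View pics/c5.png

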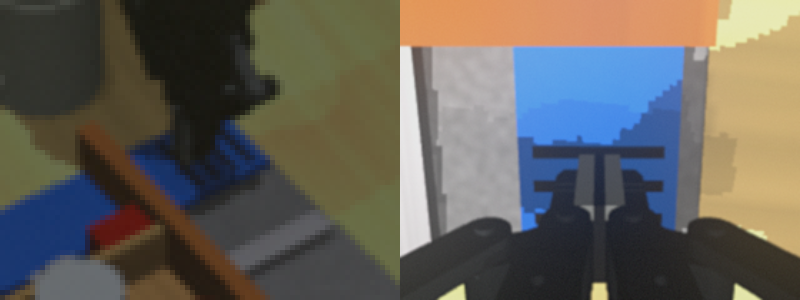

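The tip now ends near scene pixel (322,137), about where the pedal top at spot height projects (136). Contact should be close.

Request:
{"fn": "move_arm", "kwargs": {"moves": [[0,0,0,0,0,0.001,0],[0,0,0,0,0,0.002,0],[0,0,0,0,0,0.003,0],[0,0,0,0,0,0.004,0],[0,0,0,0,0,0.004,0]]}}

```text
clock: 6.45
position: [0.5086, -0.0658, -0.007]
ee_rot: [0.743, -0.67, 0.0, -0.0]
ft_force: [-0.7, 0.3, 3.6]
grip_width: 0.002
```

```bash
python3 chk.py
```

```text
f [-0.7  0.3  3.6] [-0.8  0.1  2.2] [ 0.5086 -0.0658 -0.0069] 6.5
(277, 141, 31, 23)
(312, 136, 16, 11)
(328, 130, 10, 11)
```

Contact: 3 N upward, and the pedal starts to drop (row 140→141). I'll press on towards the 6–7 N expected near the bottom.

Request:
{"fn": "move_arm", "kwargs": {"moves": [[0,0,0,0,0,0.002,0],[0,0,0,0,0,0.004,0],[0,0,0,0,0,0.006,0],[0,0,0,0,0,0.008,0],[0,0,0,0,0,0.008,0]]}}

```text
clock: 7.0
position: [0.5086, -0.0658, -0.0151]
ee_rot: [0.743, -0.67, 0.0, -0.0]
ft_force: [-1.3, -0.7, 5.5]
grip_width: 0.004
```

```bash
python3 chk.py; python3 chk.py|head -1
```

```text
f [-1.3 -0.7  5.5] [-1.3  0.7  6. ] [ 0.5086 -0.0658 -0.015 ] 7.05
(277, 142, 30, 22)
(328, 132, 11, 11)
f [-1.3  0.7  6. ] [-1.2  0.9  5.5] [ 0.5087 -0.0658 -0.015 ] 7.1
```

Request:
{"fn": "move_arm", "kwargs": {"moves": [[0,0,0,0,0,0.001,0],[0,0,0,0,0,0.002,0],[0,0,0,0,0,0.002,0],[0,0,0,0,-0.004,0.002,0],[0,0,0,0,-0.009,0.002,0],[0,0,0,0,-0.014,0.002,0],[0,0,0,0,-0.019,0.002,0],[0,0,0,0,-0.024,0.002,0],[0,0,0,0,-0.028,0.002,0],[0,0,0,0,-0.03,0.002,0]]}}

```text
clock: 8.1
position: [0.5379, -0.0627, -0.0172]
ee_rot: [0.743, -0.67, -0.0, 0.001]
ft_force: [-4.5, -0.3, 6.2]
grip_width: 0.0
```

```bash
python3 chk.py; python3 chk.py|head -1; python3 go.py 0.626 -0.052 -0.017
```

```text
f [-4.5 -0.3  6.2] [-3.4 -0.9  5.7] [ 0.5381 -0.0627 -0.0172] 8.15
(277, 143, 30, 22)
(320, 133, 18, 15)
f [-3.4 -0.9  5.7] [-3.  -0.7  6.1] [ 0.5381 -0.0627 -0.0172] 8.2
t 8.2 pos [ 0.5381 -0.0627 -0.0172] f [-3.  -0.7  6.1] turn [ 0.1 -0.   0. ] shift [-0.0016 -0.0886 -0.0003]
```

The pedal is down about 11 mm (6 N, and 3 px in the image) and -3 N in x suggests sliding friction or first touch of the panel. I'll push on smoothly.

Request:
{"fn": "move_arm", "kwargs": {"moves": [[0,0,0,0,-0.002,0.0005,0],[0,0,0,0,-0.005,0.0005,0],[0,0,0,0,-0.009,0.0005,0],[0,0,0,0,-0.014,0.0005,0],[0,0,0,0,-0.019,0.0005,0],[0,0,0,0,-0.024,0.0005,0],[0,0,0,0,-0.029,0.0005,0],[0,0,0,0,-0.034,0.0005,0],[0,0,0,0,-0.038,0.0005,0],[0,0,0,0,-0.04,0.0005,0]]}}

```text
clock: 9.2
position: [0.577, -0.0588, -0.018]
ee_rot: [0.743, -0.67, -0.001, 0.001]
ft_force: [-6.5, -0.7, 7.0]
grip_width: 0.001
```

```bash
python3 chk.py; python3 go.py 0.626 -0.052 -0.017; python3 - <<'E'
import cv2,numpy as np
from workcell import cams
a=cv2.imread("pics/scene_last.png")[100:250,220:410]; w=cams.camera("wrist")[:300,:,::-1]
cv2.imwrite("pics/c6.png",np.hstack([cv2.resize(a,(400,316),interpolation=cv2.INTER_NEAREST),cv2.resize(w,(400,316))]))
E
```

```text
f [-6.5 -0.7  7. ] [-4.5 -0.9  5.8] [ 0.5773 -0.0588 -0.0179] 9.25
(276, 148, 21, 15)
(308, 130, 31, 23)
t 9.25 pos [ 0.5773 -0.0588 -0.0179] f [-4.5 -0.9  5.8] turn [ 0.1 -0.  -0. ] shift [-0.0017 -0.0491 -0.001 ]
```

View pics/c6.png

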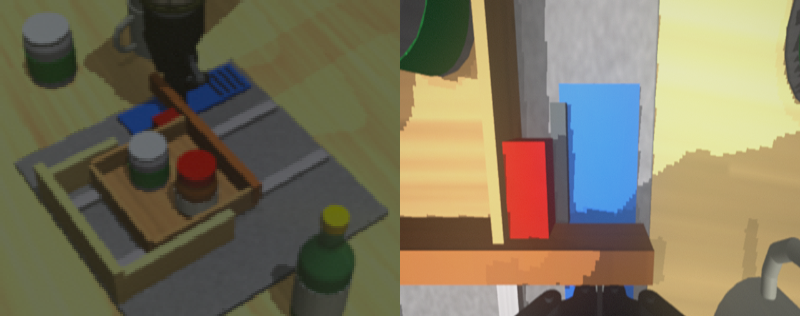

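The tray is moving: the panel is up against the finger, the jar and can are upright, and the red block is nearing the lowered tooth. I'll continue.

Request:
{"fn": "move_arm", "kwargs": {"moves": [[0,0,0,0,-0.002,0.0005,0],[0,0,0,0,-0.005,0.0005,0],[0,0,0,0,-0.009,0.0005,0],[0,0,0,0,-0.014,0.0005,0],[0,0,0,0,-0.019,0.0005,0],[0,0,0,0,-0.024,0.0005,0],[0,0,0,0,-0.029,0.0005,0],[0,0,0,0,-0.034,0.0005,0],[0,0,0,0,-0.038,0.0005,0],[0,0,0,0,-0.04,0.0005,0]]}}

```text
clock: 10.3
position: [0.6168, -0.0547, -0.0185]
ee_rot: [0.743, -0.67, -0.001, 0.001]
ft_force: [-7.0, -0.7, 7.2]
grip_width: 0.002
```

```bash
python3 chk.py; python3 go.py 0.626 -0.052 -0.017; python3 - <<'E'
from h import *
# tray travel: panel's near top edge in the top view, wherever not hidden by the arm
P=cams.camera_params("top");u=np.array([np.cos(np.radians(5.9)),np.sin(np.radians(5.9))])
for im in (cv2.imread("pics/top0.png")[:,:,::-1].copy(),cams.camera("top")):
    for c in blobs(im,(5,150,60),(14,255,255)):
        x,y,w,h=cv2.boundingRect(c)
        if 250<x<420 and y>100:
            s=cast(P,c[:,0],.066)[:,:2]@u; s0=cast(P,c[:,0],.066); k=(s0[:,1]>.05)&(s0[:,1]<.15); print((x,y,w,h),"along-x min/max",s[k].min().round(4) if k.any() else None,s[k].max().round(4) if k.any() else None)
E
```

```text
f [-7.  -0.7  7.2] [-5.2 -1.4  4.6] [ 0.6171 -0.0546 -0.0185] 10.35
(297, 131, 41, 27)
t 10.35 pos [ 0.6171 -0.0546 -0.0185] f [-5.2 -1.4  4.6] turn [ 0.1 -0.  -0. ] shift [-0.0017 -0.0092 -0.0015]
(305, 222, 106, 16) along-x min/max 0.5472 0.5599
(302, 187, 77, 18) along-x min/max 0.6214 0.6332
(306, 172, 19, 11) along-x min/max 0.6681 0.6943
```

The tray has moved 74 mm, so it's at about 0.087, with roughly 9 mm to the end stop. I'll take the last bit in small steps.

Request:
{"fn": "move_arm", "kwargs": {"moves": [[0,0,0,0,-0.002,0,0],[0,0,0,0,-0.004,0,0],[0,0,0,0,-0.006,0,0],[0,0,0,0,-0.008,0,0],[0,0,0,0,-0.009,0,0],[0,0,0,0,-0.01,0,0]]}}

```text
clock: 11.0
position: [0.6233, -0.054, -0.0193]
ee_rot: [0.743, -0.67, -0.003, 0.004]
ft_force: [-24.0, -1.4, 14.9]
grip_width: 0.005
```

```bash
python3 chk.py|head -1
```

```text
f [-24.   -1.4  14.9] [-18.7  -1.7  10.6] [ 0.6233 -0.0541 -0.0194] 11.05
```

The force jumped to 24 N after about 7 mm, so the tray is against its end stop. I'll back off slightly, lift straight up and retreat.

Request:
{"fn": "move_arm", "kwargs": {"moves": [[0,0,0,0,0.003,0,0],[0,0,0,0,0.007,0,0],[0,0,0,0,0.009,0,0],[0,0,0,0,0.009,-0.005,0],[0,0,0,0,0.009,-0.012,0],[0,0,0,0,0.009,-0.025,0],[0,0,0,0,0.009,-0.045,0],[0,0,0,0,0.02,-0.075,0],[0,0,0,0,0.05,-0.11,0],[0,0,0,0,0.09,-0.14,0]]}}

```text
clock: 12.05
position: [0.5377, -0.0621, 0.1235]
ee_rot: [0.743, -0.669, -0.0, -0.0]
ft_force: [0.1, -0.6, 1.5]
grip_width: 0.0
```

Request:
{"fn": "move_arm", "kwargs": {"moves": [[0,0,0,0,0.03,-0.02,0],[0,0,0,0,0.07,-0.04,0],[0,0,0,0,0.1,-0.05,0],[0,0,0,0,0.12,-0.05,0],[0,0,0,0,0.12,-0.05,0]]}}

```text
clock: 12.55
position: [0.4167, -0.0756, 0.1726]
ee_rot: [0.742, -0.67, 0.0, 0.001]
ft_force: [1.3, -0.2, -0.8]
grip_width: 0.0
```

```bash
python3 chk.py; python3 - <<'E'
from h import *
P=cams.camera_params("top");u=np.array([np.cos(np.radians(5.9)),np.sin(np.radians(5.9))])
t=cams.camera("top")
for c in blobs(t,(5,150,60),(14,255,255)):
    x,y,w,h=cv2.boundingRect(c)
    if 250<x<420 and y>100:
        s0=cast(P,c[:,0],.066); k=(s0[:,1]>.05)&(s0[:,1]<.15)
        if k.any(): print("panel",(x,y,w,h),(s0[k][:,:2]@u).min().round(4))
s=cv2.imread("pics/scene_last.png")[100:260,215:405]; w=cams.camera("wrist")[:,:,::-1]
cv2.imwrite("pics/c7.png",np.hstack([cv2.resize(s,(404,340)),cv2.resize(t[110:300:,200:420,::-1],(394,340))]))
for b in blobs(t,(100,150,60),(125,255,255)):
    x,y,ww,h=cv2.boundingRect(b)
    if 370<x<420 and y>100: print("top blue",(x,y,ww,h))
cv2.imwrite("pics/w7.png",w)
E
```

```text
f [ 1.3 -0.2 -0.8] [ 1.2 -0.4 -0.5] [ 0.418  -0.0754  0.1725] 12.6
(287, 127, 51, 29)
panel (302, 187, 103, 15) 0.628
panel (305, 164, 21, 17) 0.6736
top blue (380, 195, 33, 74)
```

View pics/c7.png

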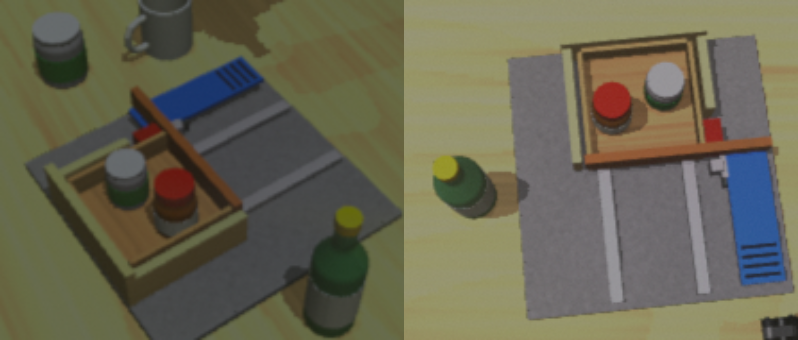

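View pics/w7.png

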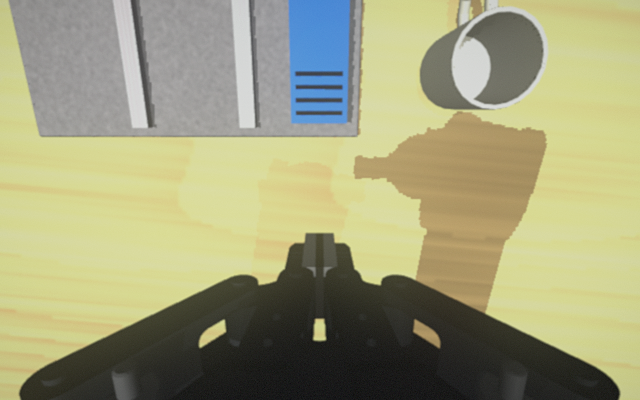

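The tray is home: the panel moved 81 mm to the stop. The tooth stands in front of the panel in the top view near (718,165), and the pedal is back at its original rows (127 in scene, 269 in top). The jar and can are upright, the mug and bottle haven't moved, and the arm is clear. Handing in.

```bash
python3 -c "
from workcell import manip; print(manip.hand_in())"
```

```text
the job is handed in; nothing more can be done
None
```

The tray is shut and the job is handed in; the arm was clear and the last move ended at 12.6 s. With the fingers shut, I pressed the pedal down about 11 mm (about 6 N) while the tray was still out. I then slid along the pedal, pushing the panel until the force rose to 24 N at the end stop, backed off, lifted and retreated.

**Last checks:**
- **Tray:** the panel moved about 81 mm in the top view, which puts the tray at about 0.094 m. That figure relies on my camera estimate of the start position (about 0.013 m). The jump in force at the end supports it.
- **Catch:** the pedal is back at its starting pixel rows in the scene and top views, and the tooth can be seen up in front of the panel.
- **Loose things:** the jar and can stand upright in the tray. The mug and oil bottle look to be where they were; I judged that by eye.
- **Contact:** the wrist force was about zero after the retreat.

**Disagreement:** the reported tool-tip height did not match the real fingertips. They first touched the pedal at a reported height of about -5 mm instead of +34 mm, so they were nearly 40 mm higher than reported. I went by force and pictures for the press instead. I did not find the cause.

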